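Load a tube and hold the short-mix key of the dry-block shaker

TASK

Give the teal-capped sample a short mix: take it out of the tube rack and stand it fully home in a free place of the front row of the shaker's metal block, let go of it, and fold the shaker's clear lid fully shut over the block. With the lid shut, press the big blue key on the shaker's front deck right down with the fingers, firmly but without forcing it, and keep it down for at least three seconds: the shaker mixes only while the key is held, so finish with the fingers still holding it down. Never press the key while the lid is open, and leave the other tubes and the brown and the blue-capped white bottle beside the rack where they are.

Things in the scene. Friction and masses are not known exactly. Their poses are not given: they have to be found in the camera images.
- shaker: white tube shaker, fixed; origin on the bench under it, x from its front to its back, y to its left. Front deck 50 mm high (x -114 to -54), housing behind 64 mm high (to x +104), 170 mm wide. Metal block x -23 to 55, y -52 to 52, top 66 mm high, 2 x 3 upright bores 15 mm wide, 52 mm deep, pitch 34 (x) and 32 (y); rear row (x = 33) full (caps 41 mm above the block), front row (x = -1) free
- place_left (a point): centre of the mouth of the front row's left bore, level with the block's top; the bore's floor is 52 mm below
- place_middle (a point): centre of the mouth of the front row's middle bore; floor 52 mm below
- place_right (a point): centre of the mouth of the front row's right bore; floor 52 mm below
- lid (a joint): angle of the clear lid in rad: 0 fully shut, about 1.6 upright, limit 1.85; stiff hinge, stays where it is left (about 0.2 N m moves it). The lid is a hollow hood: shut, it reaches 114 mm from the hinge to the front, 122 mm wide, 53 mm high above hinge level; when upright its hollow side looks to the front
- lid_hinge (a point): middle of the lid's hinge axis, which runs along the shaker's y, at x = 70, z = 65 mm on the shaker
- lid_tab (a point): middle of the outer (shut: upper) face of the dark tab on the lid's free edge, 126 mm from the hinge. The tab sticks out 24 mm beyond the hood's rim, 56 mm wide, 5 mm thick; shut, its outer face lies 5 mm above hinge level. Open, it points up and that face looks to the back: a finger behind it can push the lid over, then down
- mix_key (a joint): travel of the blue key in m: 0 up, 0.007 fully down at its stop; springs back; 1.5 N starts it, 6 N brings it to the stop
- key_top (a point): middle of the top face of the blue spring key on the right half of the front deck (at x = -90, y = -38 mm on the shaker), 24 mm (x) by 50 mm (y), pressed straight down; 60 mm above the bench when up
- tube_teal: sample tube with a teal cap, 93 mm tall, about 12 g; origin at its bottom end, z up along it. Glass 12 mm wide up to 78 mm, above that a solid cap 15 mm wide; grip the glass below the cap, or the cap
- rack: white grid rack for 2 x 6 tubes, fixed, 49 mm (x) by 122 mm (y), 65 mm high at its ends, 62 mm at the grid; origin under its centre, tubes stand on its floor 3 mm above the bench with the top 19 mm of their glass above the grid. The three tubes stand in the row at x = -10 mm, at y = -29, 10 and 48 mm, in any order
- tube_yellow: sample tube with a yellow cap in the rack, same size; leave alone
- tube_purple: sample tube with a purple cap in the rack, same size; leave alone
- reagent_amber: brown bottle with a black cap, 43 x 88 mm, standing beside the work; origin under it; leave alone
- reagent_white: white bottle with a blue cap, 48 x 98 mm, standing beside the work; origin under it; leave alone

How it is judged:
By the outcome, as a careful person would: the job done as asked, in the order asked, and still so for the second after the job is handed in, while the arm keeps its last pose, push and grip.
It also fails if it takes over 67 s, if anything falls off the work surface, if the arm or the gripper's body presses on something with over 40 N, if the wrist force passes 120 N, or if a joint passes its speed limit or range.

ROBOT

A 6-joint arm with a two-finger parallel gripper is mounted at the origin on a cart in front of the work surface, level with it; the furniture and walls round the work are solid. World frame = base frame: x ahead of the robot, y to its left, z up, the work surface at z = 0. Lengths are in m, angles in rad, forces in N, time in s.
With the tool pointing down it reaches from about 0.275 to 0.875 m from the base axis. Payload 12.5 kg.
Tool frame: the origin (TCP) lies at the very end of the fingers, on their centre line; the grasp point (between the pads) lies 19 mm behind it; z points along the fingers, y is the line along which they close (so a half turn about z gives the same grasp; the last joint's range is limited). The gripper opens to 85 mm and grips with 20 to 120 N. Pads are 22 mm wide; open, the fingers measure 114 mm over their backs; the gripper's body (76 mm by 85 mm) begins 54 mm behind the grasp point. The pads swing forward as they close: fully open they stand 13 mm farther back than shut.
Start: joints at [-0.085, 0.351, 1.652, -0, 1.139, -0.085], TCP at [0.55, 0, 0.231] pointing down, gripper open.
Joint ranges: [-2.75, 2.75], [-0.79, 2.1], [0.01, 2.65], [-1.57, 4.71], [0.07, 3.14], [-2.87, 2.87]. Speed limits (rad/s): [2.22, 2.22, 2.79, 3.14, 3.14, 3.14].

INTERFACE

Orientations are given as a 3x3 rotation matrix whose columns are the frame's x, y, z axes.
In Python, from bench import manip gives the robot as it stands.
- The arm moves only by the shell command python3 steer.py FILE [OPENING] [FORCE], which reads ROWS from the file FILE. ROWS is one flat JSON list of numbers that holds 1 to 5 rows one after another, with no inner brackets; each row has 6 numbers: dx, dy, dz in m, then a rotation vector rx, ry, rz in rad; each row shifts and turns the commanded pose from where the row before left it, along the tool's axes as they then stand; what a row does not reach is not made up. A row lasts 1/10 s, in which the tool goes at most 0.05 m and 0.15 rad, less where a joint would pass 70% of its speed; a pose out of reach is approached as far as the arm can. OPENING is the finger opening in m, set as the command begins (- or left out keeps the last). The fingers move at their own pace and stop on an object; FORCE is the grip in N (left out, the last holds). Time passes only in rows, so rows that do not move let the fingers close. It prints the time, the measured TCP pose, the force, the opening and the grip force at its end. Input that does not fit is refused with a message, and nothing moves.
- manip.state(): the state, without advancing time (a new reading comes with each control period).
- manip.camera(name): name is "scene" or "side" or "wrist"; returns (picture, depth): 420x560x3 uint8, red, green, blue; 420x560 float32, m along the optical axis (not along the pixel's ray), 0 where there is no reading.
- manip.camera_model(name): a dict with "mtx" (3x3 intrinsics, pixels), "cam_to_world" (4x4, takes a point from camera to world coordinates). Camera axes: x right, y up, looking along -z (the intrinsics and any distortion apply to the point x, -y, -z); pixel columns grow to the right and rows downward; lengths in m; the calibration is good to about 2 mm. A picture is of the moment at which its call begins: read the wrist's pose just before it. camera_model takes no time and is no camera call; for the wrist camera it gives the pose at the moment of the call.
- manip.close_job(): hands the job in; it is judged then, once.
The state is a dict: "clock": time; "joint_pos": joint angles; "qd": joint speeds; "joint_torque": joint torques, N m; "tcp_pos": TCP position; "tcp_rot": TCP orientation; "force": force on the tool from outside, world axes, zero at the start; "torque": the same for the moment, N m; "gripper_width": finger opening in m; "grip_force": force on a finger pad.
Only numpy, scipy, OpenCV 4.12 (cv2) and the standard library are available. Lean on these libraries where they do the work, as an engineer would, in place of code of your own. Each camera call takes 0.05 s, during which the arm holds its last target. There are 200 camera calls.

## Working session

There is one attempt and no reset: what is moved stays moved. The work goes in short steps, Python scripts to look and compute and a shell command to move; the robot and the scene stay as the last step left them, time stands still between calls to the robot, and variables do not carry over. Pictures are saved under pics/ and viewed, at most 13 in all, crops included, and the job is handed in when it is done.

```bash
ls; mkdir -p pics
cat > h.py <<'E'
import numpy as np, cv2, pickle
from bench import manip
def shoot(n,tag):
    m=manip.camera_model(n); p,d=manip.camera(n)
    pickle.dump((p,d,m),open(f'pics/{tag}.pkl','wb')); cv2.imwrite(f'pics/{tag}.png',p[:,:,::-1]); return p,d,m
def load(tag): return pickle.load(open(f'pics/{tag}.pkl','rb'))
def ray(m,u,v):
    K=np.array(m['mtx']);T=np.array(m['cam_to_world'])
    x=(u-K[0,2])/K[0,0];y=(v-K[1,2])/K[1,1]
    return T[:3,3],T[:3,:3]@np.array([x,-y,-1.])
def onz(m,u,v,z):
    o,r=ray(m,u,v);return o+r*(z-o[2])/r[2]
def cloud(d,m):
    v,u=np.mgrid[:d.shape[0],:d.shape[1]];K=np.array(m['mtx']);T=np.array(m['cam_to_world'])
    P=np.stack([(u-K[0,2])/K[0,0]*d,-(v-K[1,2])/K[1,1]*d,-d],-1)
    return P@T[:3,:3].T+T[:3,3]
def tri(a,b):
    A=[];B=[]
    for m,u,v in (a,b):
        o,r=ray(m,u,v);r=r/np.linalg.norm(r);M=np.eye(3)-np.outer(r,r);A.append(M);B.append(M@o)
    return np.linalg.solve(sum(A),sum(B))
E
python3 - <<'E'
from h import *
im=[]
for n in('scene','side','wrist'):
    p,d,m=shoot(n,n+'0');print(n,[k for k in m],np.round(m['cam_to_world'],3).tolist(),(d>0).mean())
print(manip.state())
E
```

```text
bench.py
pics
steer.py
scene ['mtx', 'cam_to_world'] [[0.5, 0.395, -0.771, -0.186], [-0.865, 0.256, -0.431, -0.505], [0.027, 0.883, 0.47, 0.551], [0.0, 0.0, 0.0, 1.0]] 0.9921173469387755
side ['mtx', 'cam_to_world'] [[-0.817, 0.33, -0.473, 0.177], [-0.576, -0.5, 0.646, 0.507], [-0.023, 0.801, 0.599, 0.594], [0.0, 0.0, 0.0, 1.0]] 0.9955697278911565
wrist ['mtx', 'cam_to_world'] [[1.0, 0.001, 0.0, 0.551], [-0.001, 0.948, 0.317, 0.082], [-0.0, -0.317, 0.948, 0.373], [0.0, 0.0, 0.0, 1.0]] 0.9959481292517007
{'clock': 0.15, 'joint_pos': array([-8.46028294e-02,  3.51093929e-01,  1.65224980e+00, -1.67042560e-05,
        1.13913261e+00, -8.45911190e-02]), 'qd': array([ 0.00139988, -0.00226824, -0.00154067, -0.00077498,  0.00072485,
        0.00010398]), 'joint_torque': array([ 7.13946501e-04, -5.06248283e+01, -2.91500723e+01, -2.80964593e-05,
        3.35960038e-03, -3.10250061e-05]), 'tcp_pos': array([5.49748603e-01, 4.13054995e-05, 2.30902627e-01]), 'tcp_rot': array([[ 4.74120736e-06,  9.99999611e-01, -8.81812473e-04],
       [ 9.99999998e-01, -4.68869205e-06,  5.95558866e-05],
       [ 5.95517289e-05, -8.81812754e-04, -9.99999609e-01]]), 'force': array([-0.30677566, -0.2029863 ,  0.78465231]), 'torque': array([-0.02340379,  0.0118154 ,  0.0361661 ]), 'grip_force': 0.0, 'gripper_width': 0.0854420734760509}
```

View pics/scene0.png

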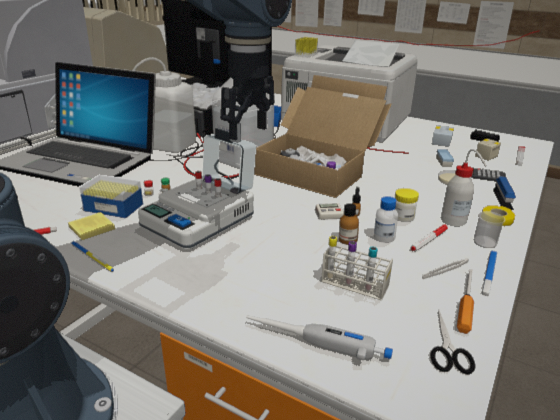

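View pics/side0.png

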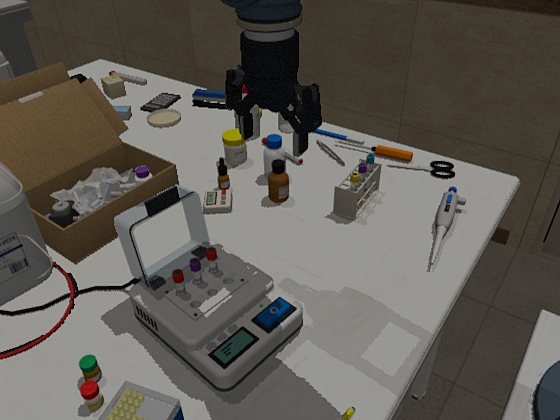

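View pics/wrist0.png

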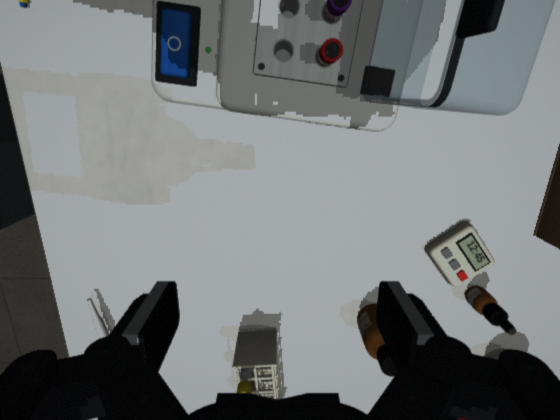

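The scene view shows the shaker at left (about 195,205) with its lid up and its front toward the robot. The rack is at (357,270) with the teal cap at (373,252), in front of the two bottles at (348,222) and (386,220). The side view shows the teal cap at (371,158) and the blue key at (275,312). The wrist view shows the key at (178,45) and a free bore at (284,50).

```bash
cat > m.py <<'E'
from h import *
box={'teal':((85,98),), 'yellow':((24,32),),'purple':((128,145),),'blue':((102,118),)}
def blobs(tag,lo,hi,smin=90,vmin=50,amin=12):
    p,d,m=load(tag);h=cv2.cvtColor(p,cv2.COLOR_RGB2HSV)
    k=cv2.inRange(h,(lo,smin,vmin),(hi,255,255))
    n,l,s,c=cv2.connectedComponentsWithStats(k);C=cloud(d,m);o=[]
    for i in range(1,n):
        if s[i,4]>=amin:
            q=C[(l==i)&(d>0)];o.append((s[i,4],c[i].round(1).tolist(),s[i,:4].tolist(),np.median(q,0).round(3).tolist() if len(q) else None))
    return o
if __name__=='__main__':
    for t in('scene0','side0','wrist0'):
        for nme,(lo,hi) in dict(teal=(84,99),yellow=(24,32),purple=(128,150),blue=(102,120),red=(0,6)).items():
            for b in blobs(t,lo,hi):
                q=b[3]
                if q and .3<q[0]<.95 and -.5<q[1]<.45 and 0.02<q[2]<.2: print(t,nme,b)
E
python3 m.py
python3 - <<'E'
from h import *
for t in('scene0','side0'):
    p,d,m=load(t);C=cloud(d,m)
    # shaker top-surface heights map: housing z 55-70
    k=(d>0)&(C[...,2]>.056)&(C[...,2]<.070)&(C[...,0]>.3)&(C[...,0]<.8)&(C[...,1]>-.4)&(C[...,1]<.45)
    n,l,s,c=cv2.connectedComponentsWithStats(k.astype('uint8'))
    for i in range(1,n):
        if s[i,4]>150:
            q=C[l==i]; r=cv2.minAreaRect((q[:,:2]*1000).astype('float32'));print(t,s[i,4],c[i].round(),r,np.median(q,0).round(3))
E
```

```text
scene0 teal (np.int32(59), [372.4, 252.4], [369, 247, 8, 11], [0.514, -0.288, 0.091])
scene0 yellow (np.int32(39), [132.5, 188.8], [128, 186, 10, 6], [0.52, 0.316, 0.057])
scene0 yellow (np.int32(180), [100.2, 192.9], [84, 189, 35, 10], [0.464, 0.361, 0.057])
scene0 yellow (np.int32(293), [406.6, 195.5], [395, 188, 24, 16], [0.828, -0.254, 0.067])
scene0 yellow (np.int32(371), [500.1, 214.9], [483, 206, 32, 20], [0.939, -0.46, 0.021])
scene0 yellow (np.int32(71), [332.5, 241.4], [329, 236, 8, 11], [0.51, -0.212, 0.091])
scene0 purple (np.int32(45), [331.0, 164.4], [327, 162, 9, 7], [0.891, -0.028, 0.071])
scene0 purple (np.int32(38), [207.6, 178.6], [205, 176, 7, 7], [0.588, 0.141, 0.101])
scene0 purple (np.int32(55), [351.9, 246.8], [349, 242, 7, 10], [0.512, -0.25, 0.091])
scene0 blue (np.int32(763), [114.5, 204.2], [81, 189, 62, 29], [0.475, 0.322, 0.026])
scene0 blue (np.int32(183), [388.0, 203.1], [381, 197, 15, 14], [0.713, -0.246, 0.093])
scene0 blue (np.int32(184), [179.0, 220.4], [168, 214, 23, 14], [0.459, 0.118, 0.059])
scene0 blue (np.int32(79), [353.5, 335.5], [344, 332,
[... 2974 characters left out ...]
4. 154.] ((719.6124877929688, -235.55116271972656), (45.77873992919922, 33.0158805847168), 33.15679931640625) [ 0.712 -0.229  0.064]
side0 440 [357. 179.] ((527.5184326171875, -258.12091064453125), (48.49773406982422, 128.42483520507812), 3.592961311340332) [ 0.518 -0.242  0.06 ]
side0 8044 [199. 291.] ((592.4461059570312, 145.10047912597656), (169.6487579345703, 176.3906707763672), 82.4623031616211) [0.572 0.159 0.062]
side0 409 [273. 311.] ((464.92718505859375, 123.7032699584961), (49.6875, 24.00031089782715), 81.88317108154297) [0.465 0.125 0.058]
side0 2218 [138. 403.] ((508.2530822753906, 340.6496887207031), (79.2805404663086, 58.354095458984375), 14.494864463806152) [0.514 0.334 0.062]
```

```bash
echo '[0.03,0,-0.01,0,0,0,0.04,0,-0.01,0,0,0,0.03,0,0,0,0,0,0,0,0,0,0,0]' > next.json && python3 steer.py next.json 0.06; python3 -c "
from h import *
shoot('wrist','wrist1')"; echo '[-0.05,0,0,0,0,0,-0.05,0,0,0,0,0,-0.05,0,0,0,0,0,-0.05,0,0,0,0,0,-0.05,0,0,0,0,0]' > next.json && python3 steer.py next.json; echo '[-0.03,-0.015,0,0,0,0,0,-0.01,0,0,0,0,0,0,0,0,0,0]' > next.json && python3 steer.py next.json; python3 -c "
from h import *
shoot('wrist','wrist2')
import m
for t in ('wrist1','wrist2'):
  for n,a,b in (('teal',84,99),('yel',24,32),('pur',128,150),('blue',102,120),('red',0,6)):
    for o in m.blobs(t,a,b): print(t,n,o)
a=load('wrist1')[0];b=load('wrist2')[0]
cv2.imwrite('pics/w12.png',cv2.resize(np.vstack([a,b]),(560,600)) [:,:,::-1]) if 0 else cv2.imwrite('pics/w12.png',cv2.resize(np.hstack([a,b]),(800,300))[:,:,::-1])"
```

```text
clock: 0.55
tcp_pos: [0.5497, 0.1029, 0.2513]
tcp_rot: [[-0.003, 1.0, 0.0], [1.0, 0.003, 0.001], [0.001, 0.0, -1.0]]
force: [-0.4, 0.4, -0.2]
gripper_width: 0.0599
grip_force: 0.0
clock: 1.1
tcp_pos: [0.5491, -0.153, 0.2512]
tcp_rot: [[0.001, 1.0, -0.0], [1.0, -0.001, -0.0], [-0.0, -0.0, -1.0]]
force: [0.5, 0.5, -0.7]
gripper_width: 0.0601
grip_force: 0.0
clock: 1.4
tcp_pos: [0.5237, -0.1809, 0.2511]
tcp_rot: [[0.003, 1.0, -0.001], [1.0, -0.003, 0.0], [0.0, -0.001, -1.0]]
force: [-0.0, 0.0, -0.0]
gripper_width: 0.0598
grip_force: 0.0
wrist1 yel (np.int32(561), [57.8, 68.6], [52, 24, 11, 93], [0.326, 0.216, 0.006])
wrist1 pur (np.int32(153), [327.5, 148.1], [319, 139, 19, 20], [0.592, 0.146, 0.107])
wrist1 blue (np.int32(206), [55.8, 10.2], [51, 0, 10, 23], [0.334, 0.266, 0.007])
wrist1 blue (np.int32(13), [58.0, 117.8], [56, 117, 5, 3], [0.315, 0.164, 0.006])
wrist1 blue (np.int32(1153), [190.4, 162.8], [177, 137, 28, 53], [0.467, 0.126, 0.059])
wrist1 blue (np.int32(54), [189.6, 164.2], [186, 161, 8, 8], [0.467, 0.124, 0.06])
wrist1 red (np.int32(610), [521.9, 34.9], [493, 0, 67, 63
[... 444 characters left out ...]
5, 0.095])
wrist2 yel (np.int32(191), [555.0, 251.3], [549, 231, 11, 36], [0.818, -0.255, 0.059])
wrist2 pur (np.int32(114), [271.4, 261.9], [264, 255, 15, 16], [0.52, -0.245, 0.096])
wrist2 blue (np.int32(930), [489.4, 257.1], [466, 238, 42, 36], [0.724, -0.242, 0.097])
wrist2 blue (np.int32(19), [465.1, 248.5], [464, 241, 5, 17], [0.71, -0.24, 0.079])
wrist2 blue (np.int32(152), [141.9, 295.6], [136, 285, 13, 22], [0.364, -0.321, 0.033])
wrist2 red (np.int32(109), [506.8, 109.6], [501, 103, 13, 14], [0.763, -0.111, 0.018])
wrist2 red (np.int32(28), [422.4, 281.7], [420, 278, 5, 8], [0.705, -0.315, 0.012])
wrist2 red (np.int32(429), [504.3, 301.0], [485, 291, 40, 20], [0.81, -0.342, 0.014])
```

View pics/w12.png

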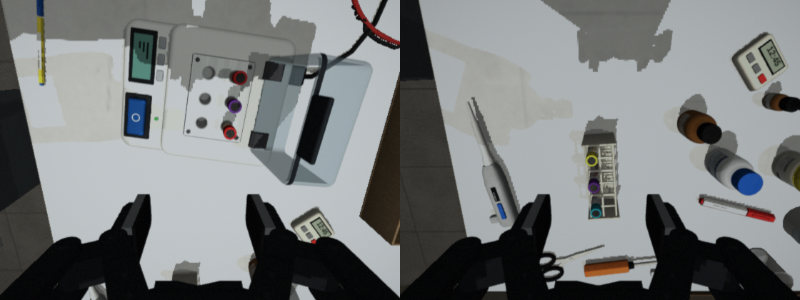

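The montage shows the shaker seen from above, with three free bores at about (205,72), (203,98) and (200,122), the filled rear row beside them and the dark tab at (317,130). On the right is the rack with the teal cap at (597,211), nearest the fingers, and the bottles well to its right.

Run:
```python
from h import *
import itertools
L={t:load(t)[2] for t in('scene0','side0','wrist0','wrist1','wrist2')}
def T(name,pts):
    print(name,[tri((L[a],*pa),(L[b],*pb)).round(4).tolist() for (a,pa),(b,pb) in itertools.combinations(pts.items(),2)])
T('teal',dict(scene0=(372.4,252.4),side0=(370.3,158.5),wrist2=(274,297.3)))
T('yel',dict(scene0=(332.5,241.4),side0=(354.1,177.3),wrist2=(268.3,221.7)))
T('key',dict(scene0=(179,220.4),side0=(273.7,312),wrist0=(174.5,43.1),wrist1=(190.4,162.8)))
T('redR',dict(side0=(211.1,254),wrist0=(331.8,49.5),wrist1=(321.1,184.5)))
T('redL',dict(side0=(177.7,276.8),wrist1=(335.7,108.4)))
T('pur',dict(side0=(194.3,263.8),wrist1=(327.5,148.1)))
p,d,m=load('wrist1');C=cloud(d,m)
g=cv2.cvtColor(p,cv2.COLOR_RGB2GRAY)
# bores: dark-ish disks near shaker front row; lower depth
roi=(slice(85,200),slice(262,312))
k=(C[...,2]<.060)&(d>0)
for nm,k in(('deep',k),('dark',g<125)):
    kk=np.zeros_like(g);kk[roi]=k[roi]
    n,l,s,c=cv2.connectedComponentsWithStats(kk)
    for i in range(1,n):
        if s[i,4]>30:
            u,v=c[i];print(nm,s[i].tolist(),c[i].round(1),onz(m,u,v,.066).round(4))
print('block z',np.median(C[95:180,262:310,2][d[95:180,262:310]>0]))
# block outline heights; lid: points z>.12 within lid region
for t in('scene0','side0','wrist1','wrist0'):
    p,d,m=load(t);C=cloud(d,m);h=cv2.cvtColor(p,cv2.COLOR_RGB2HSV)
    k=(d>0)&(h[...,2]<70)&(C[...,2]>.16)&(C[...,2]<.22)&(C[...,0]>.6)&(C[...,0]<.72)&(C[...,1]>.03)&(C[...,1]<.25)
    n,l,s,c=cv2.connectedComponentsWithStats(k.astype('uint8'))
    for i in range(1,n):
        if s[i,4]>60:
            q=C[l==i];print('tab',t,s[i].tolist(),c[i].round(1),np.percentile(q,[3,50,97],axis=0).round(4).tolist(),np.linalg.svd(q-q.mean(0),full_matrices=0)[2][2].round(3))
cv2.imwrite('pics/c1.png',cv2.resize(load('wrist1')[0][20:280,230:530,::-1],None,fx=2,fy=2,interpolation=cv2.INTER_CUBIC))
```

```text
teal [[0.5186, -0.2866, 0.0882], [0.5203, -0.2876, 0.0883], [0.521, -0.2916, 0.0849]]
yel [[0.514, -0.2093, 0.0877], [0.5163, -0.2088, 0.0867], [0.5154, -0.2099, 0.0863]]
key [[0.4648, 0.1235, 0.055], [0.4659, 0.1249, 0.0543], [0.4658, 0.1243, 0.0544], [0.4651, 0.1245, 0.0553], [0.4654, 0.1237, 0.0542], [0.4665, 0.1248, 0.0574]]
redR [[0.5889, 0.1139, 0.0978], [0.5892, 0.1121, 0.0958], [0.5892, 0.1144, 0.103]]
redL [[0.5983, 0.1759, 0.0947]]
pur [[0.5931, 0.1445, 0.0988]]
deep [265, 88, 4, 32, 32] [266.5 103.5] [0.5413 0.1801 0.066 ]
deep [284, 94, 16, 17, 215] [291.6 101.8] [0.5639 0.1816 0.066 ]
deep [279, 130, 16, 15, 191] [286.6 137.1] [0.5597 0.1505 0.066 ]
deep [275, 164, 15, 14, 170] [281.9 170.7] [0.5556 0.119  0.066 ]
dark [263, 85, 7, 50, 113] [265.7 107.7] [0.5405 0.1765 0.066 ]
dark [282, 92, 20, 19, 300] [291.9 101. ] [0.5641 0.1823 0.066 ]
dark [305, 96, 7, 13, 68] [308.6 102.9] [0.5792 0.1808 0.066 ]
dark [279, 131, 16, 16, 204] [286.7 138.1] [0.5598 0.1496 0.066 ]
dark [274, 165, 16, 15, 187] [281.8 171.7] [0.5555 0.118  0.066 ]
block z 0.06551476419106492
tab scene0 [215, 128, 17, 15, 151] [222.  134.7] [[0.6406, 0.1165, 0.1793], [0.6453, 0.1405, 0.1895], [0.6505, 0.1629, 0.2011]] [-0.984  0.151  0.095]
tab side0 [129, 186, 65, 52, 647] [161.  202.7] [[0.6407, 0.0986, 0.172], [0.6459, 0.1394, 0.1866], [0.6539, 0.1933, 0.1994]] [-0.994  0.111 -0.005]
tab wrist1 [402, 75, 66, 183, 3480] [439.  173.4] [[0.6409, 0.0935, 0.1769], [0.6473, 0.1418, 0.1895], [0.6543, 0.1892, 0.2017]] [-0.985  0.137  0.108]
tab wrist1 [465, 79, 18, 9, 71] [473.8  82.9] [[0.6626, 0.1912, 0.1678], [0.6679, 0.1935, 0.173], [0.674, 0.1954, 0.176]] [-0.086 -0.825 -0.558]
tab wrist0 [428, 0, 77, 108, 2007] [469.6  33.9] [[0.6382, 0.0808, 0.1754], [0.6433, 0.1141, 0.1853], [0.6478, 0.1247, 0.2017]] [-0.988  0.063  0.144]
```

View pics/c1.png

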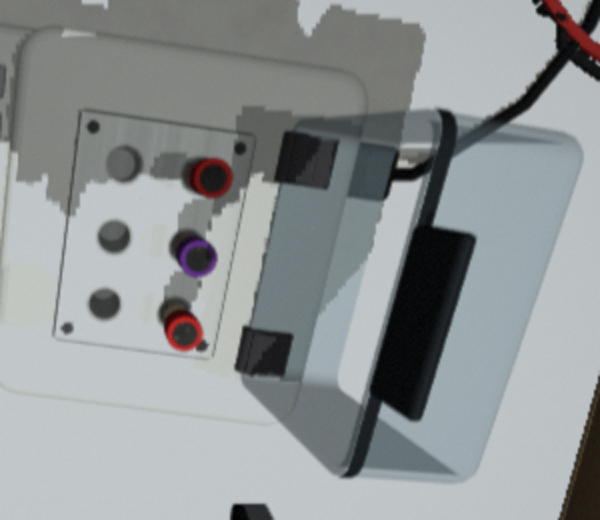

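The crop confirms the three bores at (122,163), (114,237) and (104,304), with the tab leaning slightly back at about (425,320). The middle bore comes out at (0.5594, 0.150), the shaker's yaw at about −0.136 and the teal tube at (0.520, −0.286).

```bash
echo '[-0.03,0,0.02,0,0,0,-0.04,-0.003,0.03,0,0,0,-0.035,-0.001,0.03,0,0,0,0,0,0,0,0,0,0,0,0,0,0,0]' > next.json && python3 steer.py next.json 0.05 | head -2; python3 -c "
from h import *
import m
shoot('wrist','wrist3')
for t in('scene','side'):
  shoot(t,t+'3')
print(m.blobs('wrist3',84,99))"
```

```text
clock: 1.95
tcp_pos: [0.5213, -0.2843, 0.1708]
[(np.int32(250), [275.1, 229.2], [264, 219, 23, 22], [0.521, -0.285, 0.096])]
```

View pics/wrist3.png

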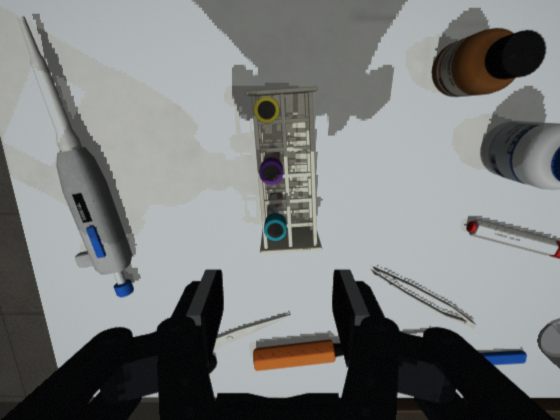

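The teal cap at (275,228) is lined up with the finger centre at about (278), and its neighbours are clear of the fingers. I'll go down and grip the cap.

```bash
echo '[-0.001,-0.001,0.03,0,0,0,0,0,0.03,0,0,0,0,0,0.025,0,0,0,0,0,0.016,0,0,0,0,0,0,0,0,0]' > next.json && python3 steer.py next.json 0.05; echo '[0,0,0,0,0,0,0,0,0,0,0,0,0,0,0,0,0,0,0,0,0,0,0,0,0,0,0,0,0,0]' > next.json && python3 steer.py next.json 0.005 25; echo '[0,0,0,0,0,0,0,0,0,0,0,0]' > next.json && python3 steer.py next.json
```

```text
clock: 2.6
tcp_pos: [0.5197, -0.2845, 0.0694]
tcp_rot: [[-0.001, 1.0, -0.002], [1.0, 0.001, 0.001], [0.001, -0.002, -1.0]]
force: [0.8, 0.5, 0.1]
gripper_width: 0.0499
grip_force: 0.0
clock: 3.1
tcp_pos: [0.5207, -0.2864, 0.0718]
tcp_rot: [[0.0, 1.0, 0.002], [1.0, -0.0, -0.001], [-0.001, 0.002, -1.0]]
force: [0.3, -0.2, 6.2]
gripper_width: 0.0141
grip_force: 24.4
clock: 3.3
tcp_pos: [0.5207, -0.2864, 0.0718]
tcp_rot: [[0.0, 1.0, 0.002], [1.0, -0.0, -0.001], [-0.001, 0.002, -1.0]]
force: [-0.2, 0.7, 7.6]
gripper_width: 0.0142
grip_force: 24.4
```

```bash
echo '[0,0,-0.015,0,0,0,0,0,-0.03,0,0,0,0,0,-0.035,0,0,0,0,0,-0.04,0,0,0,0,0,-0.03,0,0,0]' > next.json && python3 steer.py next.json; python3 -c "
from h import *
import m
for t in('scene','side'):
  shoot(t,t+'4');print(m.blobs(t+'4',84,99))
a=[cv2.resize(load('scene4')[0][120:330,260:470],(400,400)),cv2.resize(load('side4')[0][60:270,260:470],(400,400))]
cv2.imwrite('pics/s4.png',np.hstack(a)[:,:,::-1])"
```

```text
clock: 3.8
tcp_pos: [0.5202, -0.286, 0.2241]
tcp_rot: [[-0.0, 1.0, 0.002], [1.0, 0.0, -0.002], [-0.002, 0.002, -1.0]]
force: [0.3, -0.3, -0.7]
gripper_width: 0.0138
grip_force: 24.5
[(np.int32(2341), [97.2, 113.6], [62, 85, 69, 54], [0.761, 0.706, 0.113])]
[(np.int32(26), [376.0, 83.3], [374, 79, 5, 10], [0.521, -0.282, 0.247])]
```

View pics/s4.png

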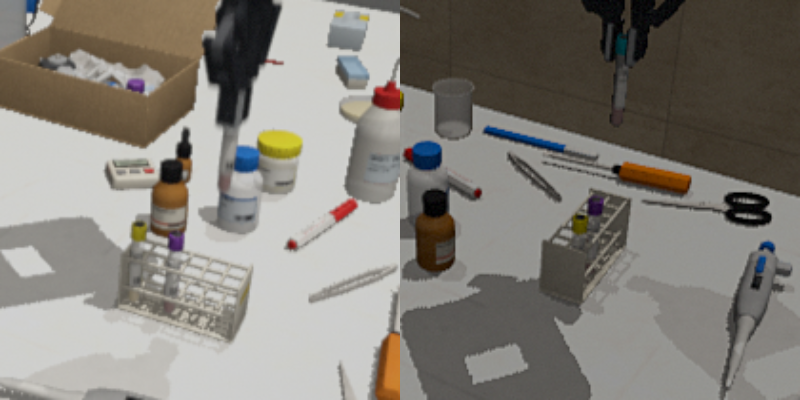

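The crops show the teal tube held upright and clear of the rack, at crop position (620,85), with the yellow and purple tubes still in place. I'll turn the tool so the fingers close along the shaker's y.

```bash
python3 -c "
from h import *
print(tri((load('scene4')[2],379.2,219.8),(load('side4')[2],373.9,124)))"
echo '[0,0,0,0,0,-0.15,0,0,0,0,0,-0.15,0,0,0,0,0,-0.15,0,0,0,0,0,-0.15,0,0,0,0,0,-0.15]' > next.json && python3 steer.py next.json | head -3
echo '[0,0,0,0,0,-0.15,0,0,0,0,0,-0.15,0,0,0,0,0,-0.15,0,0,0,0,0,-0.15,0,0,0,0,0,-0.085]' > next.json && python3 steer.py next.json | head -3
echo '[0,0,0,0,0,0,0,0,0,0,0,0]' > next.json && python3 steer.py next.json
python3 -c "
from h import *
s=manip.state();R=s['tcp_rot'];print(R.T@(np.array([.5594,.1501,.20])-s['tcp_pos']),s['joint_pos'].round(3),np.arctan2(R[1,0],R[0,0]))"
```

```text
[ 0.51994264 -0.29163573  0.1586913 ]
clock: 4.4
tcp_pos: [0.5197, -0.2857, 0.2204]
tcp_rot: [[-0.686, 0.728, -0.0], [0.728, 0.686, 0.0], [0.001, -0.0, -1.0]]
clock: 4.9
tcp_pos: [0.5197, -0.2857, 0.2203]
tcp_rot: [[-0.992, 0.13, -0.001], [0.13, 0.992, 0.0], [0.001, 0.0, -1.0]]
clock: 5.1
tcp_pos: [0.5198, -0.2858, 0.2204]
tcp_rot: [[-0.99, 0.138, -0.0], [0.138, 0.99, 0.0], [0.0, 0.0, -1.0]]
force: [-0.0, 0.1, -0.6]
gripper_width: 0.0139
grip_force: 24.5
[0.02100285 0.4371797  0.02041898] [-0.581  0.44   1.547  0.     1.155 -2.013] 3.0030465545876974
```

```bash
echo '[0.002,0.04,0,0,0,0,0.003,0.05,0,0,0,0,0.003,0.05,0,0,0,0,0.003,0.05,0,0,0,0,0.002,0.05,0,0,0,0]' > next.json && python3 steer.py next.json | head -2
echo '[0.002,0.05,0,0,0,0,0.002,0.05,0,0,0,0,0.002,0.05,0,0,0,0,0.002,0.03,0,0,0,0,0,0.017,0,0,0,0]' > next.json && python3 steer.py next.json | head -2
echo '[0,0,0.02,0,0,0,0,0,0.025,0,0,0,0,0,0,0,0,0,0,0,0,0,0,0]' > next.json && python3 steer.py next.json
python3 -c "
from h import *
for t in('scene','side','wrist'): shoot(t,t+'5')
s=manip.state();R=s['tcp_rot'];print(R.T@(np.array([.5594,.1501,.083])-s['tcp_pos']))
a=[cv2.resize(load('scene5')[0][100:240,130:270],(400,400)),cv2.resize(load('side5')[0][170:340,130:300],(400,400))]
cv2.imwrite('pics/s5.png',np.hstack(a)[:,:,::-1])"
```

```text
clock: 5.6
tcp_pos: [0.5393, -0.0447, 0.2205]
clock: 6.1
tcp_pos: [0.558, 0.1518, 0.2203]
clock: 6.5
tcp_pos: [0.5585, 0.1489, 0.1758]
tcp_rot: [[-0.991, 0.137, -0.0], [0.137, 0.991, -0.0], [0.0, -0.0, -1.0]]
force: [1.2, -0.5, -0.1]
gripper_width: 0.014
grip_force: 24.6
[-0.00013498  0.00084734  0.09368827]
```

View pics/s5.png

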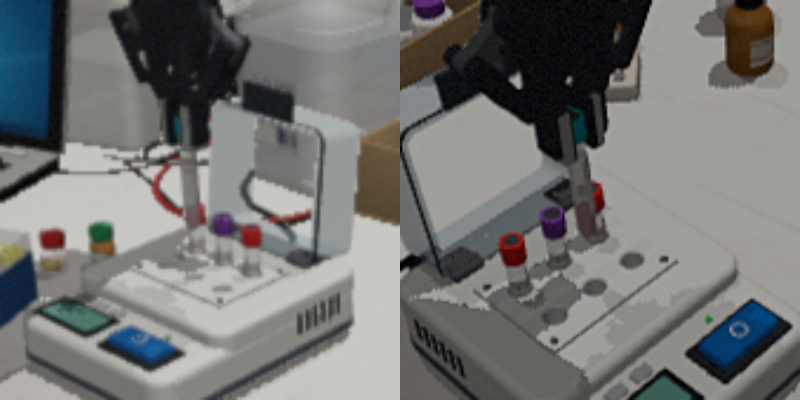

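The tube hangs over the middle bore: in the scene crop its end is at about (193,228), and the free bores show in the side crop at (555,316), (595,287) and (632,260). I'll check its axis with depth before inserting.

Run:
```python
from h import *
for t in('scene5','side5'):
    p,d,m=load(t);C=cloud(d,m);o=np.array(m['cam_to_world'])[:3,3]
    rad=np.linalg.norm(C[...,:2]-[.5585,.149],axis=-1)
    for z in np.arange(.10,.19,.008):
        k=(d>0)&(rad<.016)&(abs(C[...,2]-z)<.004);q=C[k]
        if len(q):
            c=q.mean(0);v=(c-o)[:2];v/=np.linalg.norm(v);lat=np.array([-v[1],v[0]])
            a=q[:,:2]@lat; print(t,round(z,3),len(q),'lateral offset mm',((a.min()+a.max())/2-np.array([.5585,.149])@lat)*1e3,'lat',lat.round(2), 'width',np.ptp(a)*1e3)
```

```text
scene5 0.108 5 lateral offset mm -0.771111639960298 lat [-0.66  0.75] width 8.77099740752696
scene5 0.116 16 lateral offset mm -0.21192324651830852 lat [-0.66  0.75] width 10.755250638038172
scene5 0.124 20 lateral offset mm -0.6051030116894229 lat [-0.66  0.75] width 11.162640657998047
scene5 0.132 17 lateral offset mm -0.9008292038675814 lat [-0.66  0.75] width 11.14708993439406
scene5 0.14 25 lateral offset mm -1.5847501724725044 lat [-0.66  0.75] width 11.255087384082819
scene5 0.148 19 lateral offset mm -1.0294143591321192 lat [-0.66  0.75] width 12.947982569076032
scene5 0.156 20 lateral offset mm -0.31916983756891115 lat [-0.66  0.75] width 11.150593824002241
scene5 0.164 21 lateral offset mm -0.8550166485795652 lat [-0.66  0.75] width 11.001018067277213
scene5 0.172 17 lateral offset mm -0.5330358676861602 lat [-0.66  0.75] width 12.50436991485232
scene5 0.18 35 lateral offset mm 1.1495193575197238 lat [-0.66  0.75] width 29.331788001413507
scene5 0.188 26 lateral offset mm 1.907362368645249 lat [-0.66  0.75] width 27.511940650763762
side5 0.108 13 lateral offset mm -0.975983
[... 284 characters left out ...]
36521136 lat [0.69 0.73] width 12.731376398448567
side5 0.14 43 lateral offset mm -0.6360430128672934 lat [0.69 0.73] width 11.641952014502465
side5 0.148 40 lateral offset mm -0.6286138580570699 lat [0.69 0.73] width 12.77542072253901
side5 0.156 44 lateral offset mm -0.420422092649253 lat [0.69 0.73] width 12.676287831066002
side5 0.164 43 lateral offset mm -0.7326530489329408 lat [0.69 0.73] width 12.39604399836647
side5 0.172 28 lateral offset mm -1.2404104063906685 lat [0.69 0.72] width 22.085410747234302
side5 0.18 75 lateral offset mm -3.6740859074245735 lat [0.69 0.72] width 24.23136459747277
side5 0.188 93 lateral offset mm -3.6227731650365635 lat [0.69 0.72] width 24.62357623235789
```

```bash
python3 -c "
from h import *
m=load('side5')[2];print(onz(m,212.9,292,.066),onz(m,198.9,304.3,.066),onz(m,228.6,280.5,.066))"
echo '[-0.0005,0.002,0.01,0,0,0,0,0,0.02,0,0,0,0,0,0.01,0,0,0,0,0,0.01,0,0,0,0,0,0,0,0,0]' > next.json && python3 steer.py next.json
```

```text
[0.55559632 0.15004171 0.066     ] [0.55639274 0.17974659 0.066     ] [0.55151854 0.11859088 0.066     ]
clock: 7.15
tcp_pos: [0.5585, 0.1513, 0.1241]
tcp_rot: [[-0.991, 0.136, -0.002], [0.136, 0.991, -0.0], [0.002, -0.001, -1.0]]
force: [-0.2, 0.1, -0.5]
gripper_width: 0.0141
grip_force: 24.6
```

```bash
echo '[0,0,0.01,0,0,0,0,0,0.01,0,0,0,0,0,0.01,0,0,0,0,0,0.005,0,0,0,0,0,0,0,0,0]' > next.json && python3 steer.py next.json; echo '[0,0,0.003,0,0,0,0,0,0.002,0,0,0,0,0,0,0,0,0]' > next.json && python3 steer.py next.json
```

```text
clock: 7.65
tcp_pos: [0.5587, 0.1513, 0.0894]
tcp_rot: [[-0.991, 0.135, -0.001], [0.135, 0.991, -0.0], [0.001, -0.0, -1.0]]
force: [0.1, -0.2, -0.6]
gripper_width: 0.0139
grip_force: 24.6
clock: 7.95
tcp_pos: [0.5591, 0.1514, 0.0853]
tcp_rot: [[-0.991, 0.135, -0.0], [0.135, 0.991, -0.0], [0.0, -0.0, -1.0]]
force: [0.4, 0.3, -0.9]
gripper_width: 0.0138
grip_force: 24.6
```

```bash
echo '[0,0,0.002,0,0,0,0,0,0.001,0,0,0,0,0,0,0,0,0]' > next.json && python3 steer.py next.json | sed -n '1,2p;4p';echo '[0,0,0.001,0,0,0,0,0,0.001,0,0,0,0,0,0,0,0,0]' > next.json && python3 steer.py next.json| sed -n '1,2p;4p'
```

```text
clock: 8.25
tcp_pos: [0.5593, 0.1514, 0.0828]
force: [-1.8, -0.7, 4.5]
clock: 8.55
tcp_pos: [0.5598, 0.1514, 0.0826]
force: [-8.1, -2.3, 23.1]
```

It touches the floor of the bore at TCP z = 0.0828, as predicted. I'll ease off, release, back straight up and check.

```bash
echo '[0,0,-0.002,0,0,0,0,0,0,0,0,0]' > next.json && python3 steer.py next.json | sed -n '2p;4p';echo '[0,0,0,0,0,0,0,0,0,0,0,0,0,0,0,0,0,0,0,0,0,0,0,0]' > next.json && python3 steer.py next.json 0.04| sed -n '1,2p;4,5p'; echo '[0,0,-0.02,0,0,0,0,0,-0.04,0,0,0,0,0,-0.045,0,0,0,0,0,-0.045,0,0,0,0,0,-0.04,0,0,0]' > next.json && python3 steer.py next.json | sed -n '1,2p'
python3 -c "
from h import *
import m
for t in('scene','side','wrist'): shoot(t,t+'6')
for t in ('scene6','side6','wrist6'):
  print(t,[o for o in m.blobs(t,84,99) if o[3] and .5<o[3][0]<.6])
p,d,mm=load('side6');C=cloud(d,mm)
for nme,lo,hi in(('teal',84,99),('red',0,6),('pur',128,150)):
  h=cv2.cvtColor(p,cv2.COLOR_RGB2HSV);k=(cv2.inRange(h,(lo,90,50),(hi,255,255))>0)&(np.linalg.norm(C[...,:2]-[.58,.15],axis=-1)<.06)&(C[...,2]>.08)
  print(nme,np.percentile(C[k][:,2],[2,50,98]).round(4))
a=[cv2.resize(load('scene6')[0][100:240,130:270],(400,400)),cv2.resize(load('side6')[0][170:340,130:300],(400,400))]
cv2.imwrite('pics/s6.png',np.hstack(a)[:,:,::-1])"
```

```text
tcp_pos: [0.5593, 0.1514, 0.0828]
force: [-0.6, -1.1, 7.6]
clock: 9.15
tcp_pos: [0.559, 0.1514, 0.0821]
force: [-0.2, -0.2, -0.3]
gripper_width: 0.04
clock: 9.65
tcp_pos: [0.559, 0.1514, 0.2747]
scene6 [(np.int32(40), [196.8, 183.5], [194, 180, 7, 8], [0.554, 0.145, 0.1])]
side6 [(np.int32(104), [209.3, 274.8], [204, 268, 11, 14], [0.556, 0.152, 0.102])]
wrist6 [(np.int32(161), [275.5, 184.6], [268, 176, 16, 19], [0.557, 0.151, 0.107])]
teal [0.0923 0.1028 0.1065]
red [0.0915 0.1015 0.1064]
pur [0.0954 0.104  0.1062]
```

View pics/s6.png

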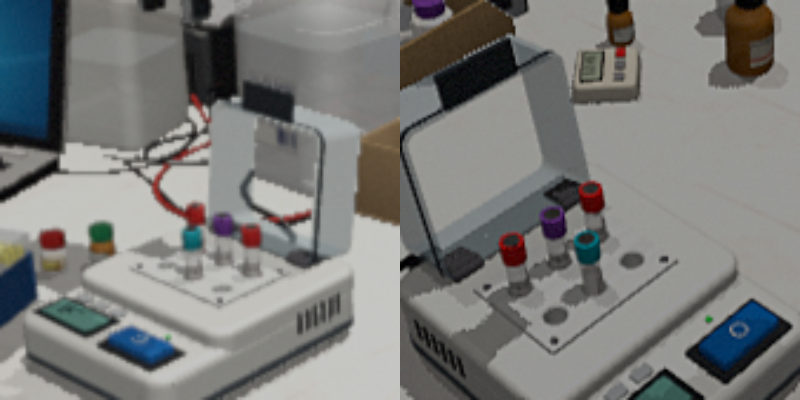

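The teal tube stands free in the middle front bore, at (193,240) in the scene crop and (588,245) in the side crop. Its cap top is at 106.5 mm, level with the rear tubes, so it is fully home. Next I'll measure the lid and work out the finger path.

```bash
cat > lid.py <<'E'
from h import *
yaw=-.136;ex=np.array([np.cos(yaw),np.sin(yaw)]);ey=np.array([-ex[1],ex[0]]);O=np.array([.5602,.1505])
def tosh(C): q=C[...,:2]-O; return np.stack([q@ex,q@ey,C[...,2]],-1)*1e3
def path(th,rR=117,gap=0):
    """tip centre (shaker x,z mm) touching the tab at lid angle th"""
    c,s=np.cos(th),np.sin(th);rL=rR+22*c
    nR=5+gap+22*s if rL<=138 else 5+gap+(138-rR)*np.tan(th)
    R=np.array([70,65])+rR*np.array([-c,s])+nR*np.array([s,c])
    return R-[11,0]
E
python3 - <<'E'
from lid import *
for t in('scene6','side6','wrist6'):
    p,d,m=load(t);S=tosh(cloud(d,m));h=cv2.cvtColor(p,cv2.COLOR_RGB2HSV)
    k=(d>0)&(h[...,2]<70)&(abs(S[...,1])<27)&(abs(S[...,0]-85)<25)&(S[...,2]>178)&(S[...,2]<215)
    q=S[k]
    for a,b in((178,186),(186,194),(194,202),(202,210)):
        z=q[(q[:,2]>=a)&(q[:,2]<b)]
        if len(z)>5: print(t,a,len(z),'x',np.percentile(z[:,0],[5,50,95]).round(1),'y',np.percentile(z[:,1],[2,98]).round(1))
    print('top z',np.percentile(q[:,2],[99,100]) if len(q) else None)
for th in(1.67,1.5,1.3,1.1,.9,.7,.5,.3,.15,0): print(th,path(th).round(1))
s=manip.state();print(tosh(s['tcp_pos']).round(1))
E
```

```text
scene6 178 58 x [82.8 85.2 87.5] y [-25.7  23.7]
scene6 186 55 x [83.8 86.  87.9] y [-25.8  25.4]
scene6 194 59 x [84.7 86.9 89.3] y [-25.1  24.7]
top z [202.08286636 202.55630483]
side6 178 166 x [83.5 85.5 87.3] y [-26.  25.]
side6 186 170 x [84.6 86.3 88.2] y [-25.8  25.6]
side6 194 160 x [85.7 87.5 90.1] y [-25.4  25.2]
top z [200.26475656 200.74421592]
wrist6 178 468 x [85.1 86.1 87.1] y [-25.8  25.9]
wrist6 186 508 x [86.1 87.1 88. ] y [-25.7  25.3]
wrist6 194 606 x [87.2 88.2 89.7] y [-25.8  25.8]
top z [201.6365168  202.56192256]
1.67 [ 97.3 178.8]
1.5 [ 77.6 183.6]
1.3 [ 52.9 184.7]
1.1 [ 27.9 180.4]
0.9 [  3.7 170.5]
0.7 [-18.1 155. ]
0.5 [-36.2 134.7]
0.3 [-49.4 110.6]
0.15 [-55.5  90.6]
0 [-58.  70.]
[ -0.4   1.1 274.8]
```

```bash
python3 - <<'E'
from lid import *
for t in('scene6','side6','scene3','side3'):
    p,d,m=load(t);C=cloud(d,m);S=tosh(C)
    for z0,z1 in((150,220),(220,300)):
        k=(d>0)&(S[...,0]>128)&(S[...,0]<260)&(abs(S[...,1])<110)&(S[...,2]>z0)&(S[...,2]<z1)
        q=S[k];print(t,z0,len(q),np.percentile(q,[1,50],axis=0).round().tolist() if len(q) else '')
E
echo '[-0.03,0,0,0,0,0,-0.035,0,0,0,0,0,-0.03,0,0,0,0,0,-0.017,0,0,0,0,0,0,0,0,0,0,0]' > next.json && python3 steer.py next.json 0 20
python3 -c "
from lid import *
print(tosh(manip.state()['tcp_pos']))"
```

```text
scene6 150 16 [[128.0, -62.0, 152.0], [130.0, -52.0, 169.0]]
scene6 220 0 
side6 150 68 [[128.0, -55.0, 153.0], [130.0, 21.0, 170.0]]
side6 220 0 
scene3 150 17 [[128.0, -62.0, 151.0], [130.0, -53.0, 171.0]]
scene3 220 0 
side3 150 63 [[128.0, -52.0, 158.0], [130.0, 17.0, 170.0]]
side3 220 0 
clock: 10.3
tcp_pos: [0.6709, 0.1357, 0.2696]
tcp_rot: [[-0.991, 0.136, -0.003], [0.136, 0.991, -0.0], [0.003, -0.001, -1.0]]
force: [-0.6, -0.2, -0.5]
gripper_width: -0.0001
grip_force: 0.0
[111.64884474   0.29494837 269.61846131]
```

```bash
echo '[0,0,0.03,0,0,0,0,0,0.03,0,0,0,0,0,0.015,0,0,0,0,0,0.008,0,0,0,0,0,0,0,0,0]' > next.json && python3 steer.py next.json; echo '[0.01,0,0,0,0,0,0.01,0,0,0,0,0,0.01,0,0,0,0,0,0,0,0,0,0,0]' > next.json && python3 steer.py next.json
python3 -c "
from lid import *
print(tosh(manip.state()['tcp_pos']))
for th in(1.45,1.35,1.25): print(th,path(th,119))"
```

```text
clock: 10.8
tcp_pos: [0.6696, 0.1363, 0.1888]
tcp_rot: [[-0.991, 0.135, -0.001], [0.135, 0.991, -0.0], [0.001, -0.0, -1.0]]
force: [-0.1, 0.4, 0.2]
gripper_width: 0.0001
grip_force: 0.0
clock: 11.2
tcp_pos: [0.6395, 0.1406, 0.1903]
tcp_rot: [[-0.991, 0.135, 0.001], [0.135, 0.991, 0.0], [-0.0, 0.0, -1.0]]
force: [0.8, 0.3, -0.5]
gripper_width: -0.0002
grip_force: 0.0
[ 79.87758552   0.96005519 190.29984656]
1.45 [ 71.30427522 186.3671024 ]
1.35 [ 58.76161459 186.9072917 ]
1.25 [ 46.03414174 186.0889751 ]
```

```bash
echo '[0.01,0,0.001,0,0,0,0.012,0,0.001,0,0,0,0.012,0,0,0,0,0,0,0,0,0,0,0]' > next.json && python3 steer.py next.json; 
python3 -c "
from lid import *
print(tosh(manip.state()['tcp_pos']))
for th in np.arange(1.3,-.01,-.1): print(round(th,2),path(th,119).round(1))
for t in('scene','side'): shoot(t,t+'7')
a=[cv2.resize(load('scene7')[0][80:240,120:280],(400,400)),cv2.resize(load('side7')[0][150:340,110:300],(400,400))]
cv2.imwrite('pics/s7.png',np.hstack(a)[:,:,::-1])"
```

```text
clock: 11.6
tcp_pos: [0.6053, 0.1451, 0.1873]
tcp_rot: [[-0.991, 0.135, -0.001], [0.135, 0.991, -0.0], [0.001, -0.0, -1.0]]
force: [-0.0, -0.0, -0.6]
gripper_width: 0.0
grip_force: 0.0
[ 45.43422179   0.81150213 187.26263439]
1.3 [ 52.4 186.7]
1.2 [ 39.7 185.2]
1.1 [ 27.  182.2]
1.0 [ 14.5 177.8]
0.9 [  2.4 172. ]
0.8 [ -9.  164.8]
0.7 [-19.7 156.3]
0.6 [-29.4 146.6]
0.5 [-38.1 135.5]
0.4 [-45.5 123.3]
0.3 [-51.5 110.6]
0.2 [-55.9  97.3]
0.1 [-58.7  83.8]
-0.0 [-60.  70.]
```

View pics/s7.png

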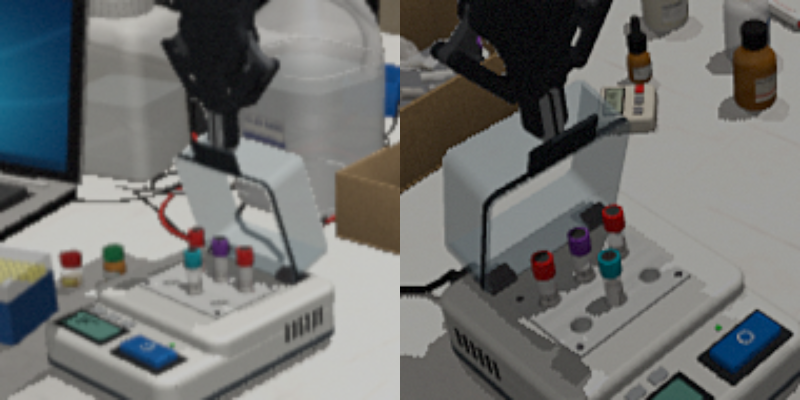

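The lid is following the finger: the tab is at (215,160) in the scene crop and (562,148) in the side crop, leaning forward, and the tubes are undisturbed. I'll continue along the arc.

```bash
echo '[0.006,0,0.002,0,0,0,0.0125,0,0.003,0,0,0,0.0125,0,0.0045,0,0,0,0.012,0,0.006,0,0,0,0.0115,0,0.007,0,0,0]' > next.json && python3 steer.py next.json | sed -n '2p;4p'; echo '[0.0105,0,0.0085,0,0,0,0.01,0,0.01,0,0,0,0.009,0,0.011,0,0,0,0,0,0,0,0,0]' > next.json && python3 steer.py next.json | sed -n '2p;4p'; python3 -c "
from lid import *
print(tosh(manip.state()['tcp_pos']))"
```

```text
tcp_pos: [0.5525, 0.1523, 0.1647]
force: [2.2, -1.0, 0.4]
tcp_pos: [0.522, 0.1562, 0.1341]
force: [-0.4, -0.6, 0.3]
[-38.6455734    0.48121464 134.08923349]
```

```bash
echo '[0.007,0,0.0115,0,0,0,0.006,0,0.0125,0,0,0,0.0045,0,0.0135,0,0,0,0.003,0,0.013,0,0,0,0,0,0,0,0,0]' > next.json && python3 steer.py next.json | sed -n '2p;4p'; echo '[0.0015,0,0.007,0,0,0,0,0,0.004,0,0,0,0,0,0.002,0,0,0,0,0,0,0,0,0]' > next.json && python3 steer.py next.json | sed -n '2p;4p'; python3 -c "
from lid import *
print(tosh(manip.state()['tcp_pos']))"
```

```text
tcp_pos: [0.5026, 0.1589, 0.0839]
force: [-0.7, -0.2, 0.1]
tcp_pos: [0.5017, 0.1592, 0.0718]
force: [0.1, -0.7, 0.2]
[-59.17578351   0.71036269  71.76341007]
```

```bash
echo '[0,0,0.0015,0,0,0,0,0,0,0,0,0]' > next.json && python3 steer.py next.json | sed -n '2p;4p'; echo '[0,0,0.001,0,0,0,0,0,0,0,0,0]' > next.json && python3 steer.py next.json | sed -n '2p;4p'; echo '[0,0,0.001,0,0,0,0,0,0,0,0,0]' > next.json && python3 steer.py next.json | sed -n '2p;4p'
```

```text
tcp_pos: [0.5017, 0.1592, 0.0704]
force: [0.1, 0.1, 0.2]
tcp_pos: [0.5017, 0.1593, 0.0699]
force: [-2.1, -0.3, 8.0]
tcp_pos: [0.5018, 0.1593, 0.0697]
force: [-6.3, -2.9, 19.3]
```

The lid is on its stop: z held at 69.7 mm while the force rose to 19 N. I'll lift off, move over the key and check the lid.

```bash
echo '[0,0,-0.02,0,0,0,0,0,-0.02,0,0,0,0.032,-0.02,0,0,0,0,0,-0.0187,0,0,0,0,0,0,0,0,0,0]' > next.json && python3 steer.py next.json - 40
python3 -c "
from lid import *
print(tosh(manip.state()['tcp_pos']))
for t in('scene','side'):
  p,d,m=shoot(t,t+'8');S=tosh(cloud(d,m));h=cv2.cvtColor(p,cv2.COLOR_RGB2HSV)
  k=(d>0)&(h[...,2]<70)&(abs(S[...,1]-6)<18)&(S[...,0]>-72)&(S[...,0]<-46)&(S[...,2]<95)
  print('tab',k.sum(),np.percentile(S[k],[10,50,90],axis=0).round(1).tolist())
a=[cv2.resize(load('scene8')[0][100:260,110:270],(400,400)),cv2.resize(load('side8')[0][200:390,120:310],(400,400))]
cv2.imwrite('pics/s8.png',np.hstack(a)[:,:,::-1])"
```

```text
clock: 14.6
tcp_pos: [0.4641, 0.1241, 0.1086]
tcp_rot: [[-0.991, 0.136, -0.0], [0.136, 0.991, -0.0], [0.0, -0.0, -1.0]]
force: [0.6, 1.1, 0.7]
gripper_width: 0.0001
grip_force: 0.0
[-91.68636856 -39.16158511 108.5692544 ]
tab 84 [[-68.1, -8.1, 68.4], [-60.3, 5.4, 70.1], [-49.4, 18.9, 71.4]]
tab 404 [[-67.7, -8.1, 50.3], [-59.6, 9.2, 67.5], [-48.7, 21.4, 68.7]]
```

View pics/s8.png

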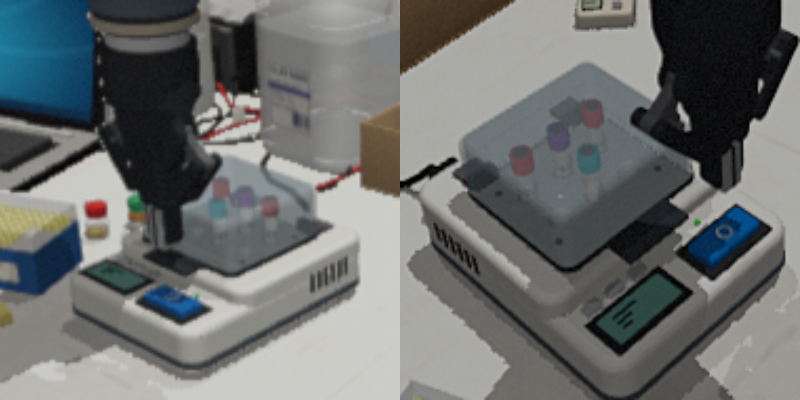

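The lid lies flat, with its tab outer face at about 70 mm, and all four caps are visible under the hood. The fingers are above the blue key at (725,232) in the side crop. I'll press it.

```bash
echo '[-0.001,0.001,0.02,0,0,0,0,0,0.015,0,0,0,0,0,0.01,0,0,0,0,0,0,0,0,0]' > next.json && python3 steer.py next.json | sed -n '1,2p;4p'; echo '[0,0,0.003,0,0,0,0,0,0.003,0,0,0,0,0,0.0025,0,0,0,0,0,0,0,0,0]' > next.json && python3 steer.py next.json | sed -n '1,2p;4p';  echo '[0,0,0.001,0,0,0,0,0,0,0,0,0,0,0,0,0,0,0]' > next.json && python3 steer.py next.json | sed -n '1,2p;4p'
```

```text
clock: 15.1
tcp_pos: [0.4654, 0.1264, 0.0622]
force: [0.0, 0.7, 1.1]
clock: 15.5
tcp_pos: [0.4664, 0.1263, 0.0552]
force: [0.7, 3.0, 4.9]
clock: 15.8
tcp_pos: [0.4663, 0.1263, 0.0542]
force: [1.6, 2.7, 5.3]
```

```bash
echo '[0,0,0.001,0,0,0,0,0,0,0,0,0,0,0,0,0,0,0]' > next.json && python3 steer.py next.json | sed -n '1,2p;4p';  echo '[0,0,0.001,0,0,0,0,0,0,0,0,0,0,0,0,0,0,0]' > next.json && python3 steer.py next.json | sed -n '1,2p;4p'
```

```text
clock: 16.1
tcp_pos: [0.4663, 0.1263, 0.0532]
force: [0.9, 3.1, 5.2]
clock: 16.4
tcp_pos: [0.4663, 0.1263, 0.0529]
force: [-2.7, 3.1, 16.7]
```

The key is on its stop at z = 52.9 mm with about 17 N. I'll hold it there.

```bash
for i in 1 2 3 4 5 6 7 8 9; do echo '[0,0,0,0,0,0,0,0,0,0,0,0,0,0,0,0,0,0,0,0,0,0,0,0,0,0,0,0,0,0]' > next.json && python3 steer.py next.json | sed -n '1,2p;4p'; done | tail -9
python3 -c "
from lid import *
import m
p,d,mm=shoot('side','side9');shoot('scene','scene9')
S=tosh(cloud(d,mm));h=cv2.cvtColor(p,cv2.COLOR_RGB2HSV)
k=(d>0)&(h[...,2]<70)&(abs(S[...,1]-10)<14)&(S[...,0]>-72)&(S[...,0]<-46)&(S[...,2]<95)
print('tab',np.median(S[k],0).round(1),manip.state()['force'])"
```

```text
clock: 19.9
tcp_pos: [0.4664, 0.1263, 0.0529]
force: [-2.5, 3.3, 17.2]
clock: 20.4
tcp_pos: [0.4664, 0.1263, 0.0529]
force: [-2.1, 2.1, 16.7]
clock: 20.9
tcp_pos: [0.4663, 0.1263, 0.0528]
force: [-3.1, 3.4, 17.7]
tab [-59.8  11.9  67.5] [-1.85965925  2.40859509 17.11206812]
```

The key has been held for 4.5 s at a steady 17 N or so, and the lid is still shut. I'll hand it in.

```bash
python3 -c "
from bench import manip
print(manip.close_job())"
```

```text
the job is handed in; nothing more can be done
None
```

The job is handed in: the teal tube is fully home in the middle front bore, the lid is shut, and the fingers had held the blue key on its stop at about 17 N for 4.5 s and were still holding it at hand-in.

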